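Screw the caps of two glue bottles home by feel

ROBOT

A 6-joint arm with a two-finger parallel gripper is mounted at the origin on the work surface. World frame = base frame: x ahead of the robot, y to its left, z up, the work surface at z = 0. Lengths are in m, angles in rad, forces in N, time in s.
With the tool pointing down it reaches from about 0.35 to 0.775 m from the base axis. Payload 5.5 kg.
Tool frame: the origin (TCP) lies between the finger pads; the fingertips stand 8 mm ahead of it and the grasp point (between the pads) lies 11 mm behind it; z points along the fingers, y is the line along which they close (so a half turn about z gives the same grasp; the last joint's range is limited). The gripper opens to 85 mm and grips with 20 to 120 N. Pads are 22 mm wide; open, the fingers measure 114 mm over their backs; the gripper's body (76 mm by 85 mm) begins 54 mm behind the grasp point. The pads swing forward as they close: fully open they stand 13 mm farther back than shut.
Start: joints at [1.193, 0.313, 0.046, 1.304, 0, 1.431], TCP at [0.135, 0.559, 0.239] pointing down, gripper open.
Joint ranges: [-2.76, 2.76], [-0.86, 1.69], [-1.03, 1.26], [-2.2, 2.34], [-1.47, 1.5], [-3.14, 3.14]. Speed limits (rad/s): [2.57, 2.57, 3.14, 3.14, 3.14, 3.14].

INTERFACE

Orientations are given as a unit quaternion [w, x, y, z].
In Python, from workcell import status, vision, job gives the robot as it stands. The module is installed in compiled form; this text tells all that it offers.
- The arm moves only by the tool apply_moves, never from a script. Its argument "moves" is one flat list of numbers, 6 for each row, row after row: the shift along the world's x, y, z in units of 25 mm (1.0 is 25 mm), then the turn, a rotation vector about the world's x, y, z in rad. In form: [x, y, z, rx, ry, rz, x, y, z, rx, ry, rz, ...]. A call has 1 to 20 rows; each row is the pose to reach, as a shift and turn from the pose commanded when the call began; what a row does not reach only later rows make up. A row lasts 1/12 s, in which the tool goes at most 41.7 mm and 7.16 degrees, less where a joint would pass 70% of its speed; a pose out of reach is approached as far as the arm can. A call with a gripper value outside its range is refused whole. "claw" is the opening in per cent of the stroke, from 0 (shut) to 100 (fully open), set as the call begins (left out, the last holds). The fingers move at their own pace and stop on an object; "newtons" is the grip in N (left out, the last holds). Time passes only in rows, so rows that repeat a pose let the fingers close. It gives the time, the measured TCP pose, the force, the opening and the grip force at its end, in the units of the state.
- status.get_state(): the state, without advancing time (a new reading comes with each control period).
- vision.read_camera(name): name is "scene" or "top"; returns a dict with "image" (400x640x3 uint8, blue, green, red), "camera_matrix" (3x3 intrinsics, pixels), "camera_from_world" (4x4, takes a point from world to camera coordinates). Camera axes: x right, y down, z forward; pixel columns grow to the right and rows downward; lengths in m; the calibration is good to about 2 mm. A picture is of the moment at which its call begins. There is no depth.
- job.hand_in(): hands the job in; it is judged then, once.
The state is a dict: "clock": time; "joint_pos": joint angles; "qvel": joint speeds; "tau": joint torques, N m; "tcp_pos": TCP position; "orientation": TCP orientation; "wrist_force": force on the tool from outside, world axes, zero at the start; "ft_torque": the same for the moment, N m; "finger_gap": finger opening in m; "grip_force": force on a finger pad.
Only numpy, scipy, OpenCV 4.12 (cv2) and the standard library are available. Lean on these libraries where they do the work, as an engineer would, in place of code of your own. Each camera call takes 0.05 s, during which the arm holds its last target. There are 200 camera calls.

TASK

The caps of the two glue bottles leaning in their stands have been left loose, each by a different amount: screw both fully home, clockwise, feeling for the point where the cap comes up against its stop. Stop there: do not wrench a bottle round in its stand (its label should go on facing about where it did), and leave the tools and other things on the bench where they are.

Things in the scene. Friction and masses are not known exactly. Their poses are not given: they have to be found in the camera images.
- captop_a (a point): Centre of the flat top of the grey screw cap of the white glue bottle on the robot's left. Cap: ribbed cylinder, 31 mm wide (33 over ribs), 30 mm high, all below this point; above it a cone nozzle 16 mm wide, 18 mm tall. z: out along the bottle's axis, 32 degrees from vertical; x, y do not turn with the cap. Clockwise from above screws it down 1.2 mm per rad; stop 0.5 to 1.3 rad away.
- neck_a (a point): Point on the axis of the bottle on the robot's left at the seat of its cap, 30 mm below the cap's top when the cap is home; z along the bottle's axis. The 48 mm wide round bottle begins 22 mm below this point, the 62 mm wide sloping wooden cup that holds it 54 mm below. The cap turns easily (0.05 N m) up to its stop, which cannot be seen.
- bottle_a (a joint): Turn of the bottle on the robot's left about its own axis in its stand, rad, 0 at the start, negative when turned clockwise seen from above. The bottle sits snugly: it turns only under more than about 0.45 N m, as from a cap turned on beyond its stop.
- stand_a: Wooden stand on the robot's left, fixed to the bench: base 130 x 90 x 14 mm with the sloping cup; origin under the middle of the base. The bottle leans towards the stand's -x; the cap's top is about 46 mm in -x and 156 mm above the origin.
- captop_b (a point): Centre of the flat top of the grey screw cap of the white glue bottle on the robot's right. Cap: ribbed cylinder, 31 mm wide (33 over ribs), 30 mm high, all below this point; above it a cone nozzle 16 mm wide, 18 mm tall. z: out along the bottle's axis, 32 degrees from vertical; x, y do not turn with the cap. Clockwise from above screws it down 1.2 mm per rad; stop 0.5 to 1.3 rad away.
- neck_b (a point): Point on the axis of the bottle on the robot's right at the seat of its cap, 30 mm below the cap's top when the cap is home; z along the bottle's axis. The 48 mm wide round bottle begins 22 mm below this point, the 62 mm wide sloping wooden cup that holds it 54 mm below. The cap turns easily (0.05 N m) up to its stop, which cannot be seen.
- bottle_b (a joint): Turn of the bottle on the robot's right about its own axis in its stand, rad, 0 at the start, negative when turned clockwise seen from above. The bottle sits snugly: it turns only under more than about 0.45 N m, as from a cap turned on beyond its stop.
- stand_b: Wooden stand on the robot's right, fixed to the bench: base 130 x 90 x 14 mm with the sloping cup; origin under the middle of the base. The bottle leans towards the stand's -x; the cap's top is about 46 mm in -x and 156 mm above the origin.
- gouge_1: Bystander. Carving gouge lying flat, wooden handle 110 mm, blade 110 mm, 22 mm high; origin under the ferrule, blade to +x.
- gouge_2: Bystander. Carving gouge lying flat, wooden handle 120 mm, blade 100 mm, 22 mm high; origin under the ferrule, blade to +x.
- mallet: Bystander. Wooden mallet lying on its side, head 70 x 120 x 60 mm centred 50 mm in +x from the origin, handle 175 mm to -x.
- whetstone: Bystander. Grey sharpening stone on a wooden base, 140 x 45 x 24 mm, between the stands; origin under its centre.
- offcut: Bystander. Block of pale wood, 75 x 50 x 30 mm; origin under its centre.
- wax_tin: Bystander. Round metal tin, 70 mm wide, 45 mm high; origin under its centre.
- dust_brush: Bystander. Bench brush lying flat along its x.
Mind the look-alikes: they are no part of the job. Leave any red look-alike of the stand_a alone. Leave any red look-alike of the stand_b alone.

How it is judged:
By the outcome, as a careful person would: the job done as asked, in the order asked, and still so for the second after the job is handed in, with the robot touching nothing.
It also fails if it takes over 64 s, if anything falls off the work surface, if the arm or the gripper's body presses on something with over 40 N, if the wrist force passes 120 N, or if a joint passes its speed limit or range.

## Working session

There is one attempt and no reset: what is moved stays moved. The work goes in short steps, Python scripts to look and compute and a tool call to move; the robot and the scene stay as the last step left them, time stands still between calls to the robot, and variables do not carry over. Pictures are saved under pics/ and viewed, at most 10 in all, crops included, and the job is handed in when it is done.

Besides the shell and the picture viewer there is one more tool, called after "Emit:" by a JSON object that holds its "method" and its "body". apply_moves: Moves the arm, as the interface text tells. Its arguments: {"type":"object","properties":{"moves":{"type":"array","items":{"type":"number"}},"claw":{"type":"number"},"newtons":{"type":"number"}},"required":["moves"]}

```bash
mkdir -p pics
python3 - <<'E'
from workcell import status, vision
import cv2, numpy as np
for n in ("scene","top"):
    c=vision.read_camera(n); cv2.imwrite(f"pics/{n}0.png",c["image"])
    np.savez(f"{n}.npz",K=c["camera_matrix"],T=c["camera_from_world"])
    print(n,c["camera_matrix"].round(1).tolist(),c["camera_from_world"].round(4).tolist())
print(status.get_state())
E
```

```text
scene [[493.0, 0.0, 312.9], [0.0, 493.0, 208.8], [0.0, 0.0, 1.0]] [[0.6868, 0.7268, 0.0097, -0.3788], [0.6281, -0.5867, -0.5112, -0.2532], [-0.3658, 0.3571, -0.8594, 1.8112], [0.0, 0.0, 0.0, 1.0]]
top [[379.3, 0.0, 323.5], [0.0, 379.3, 203.9], [0.0, 0.0, 1.0]] [[0.0242, -0.9997, 0.0038, -0.0143], [-0.987, -0.0244, -0.1586, 0.5123], [0.1587, 0.0001, -0.9873, 1.3675], [0.0, 0.0, 0.0, 1.0]]
{'clock': 0.1, 'joint_pos': array([1.19341812e+00, 3.13919113e-01, 4.50680452e-02, 1.30357152e+00,
       4.57506612e-06, 1.43120520e+00]), 'qvel': array([-5.55386486e-04,  2.13485367e-04,  2.38302374e-03, -8.57856819e-04,
        1.35012152e-05,  6.08711495e-05]), 'tau': array([ 3.22982800e-03, -4.81723595e+01,  2.99245566e+01,  1.27294759e-02,
       -1.45235108e-04, -5.35006279e-06]), 'tcp_pos': array([0.13528149, 0.55840513, 0.2384915 ]), 'orientation': array([-2.10060248e-04,  1.18613595e-01,  9.92940156e-01, -7.85531026e-04]), 'wrist_force': array([ 0.15686207, -0.2477094 , -0.47232989]), 'ft_torque': array([ 0.0267654 , -0.00093247,  0.0273208 ]), 'grip_force': 0.0, 'finger_gap': 0.08573552252449222}
```

View pics/scene0.png

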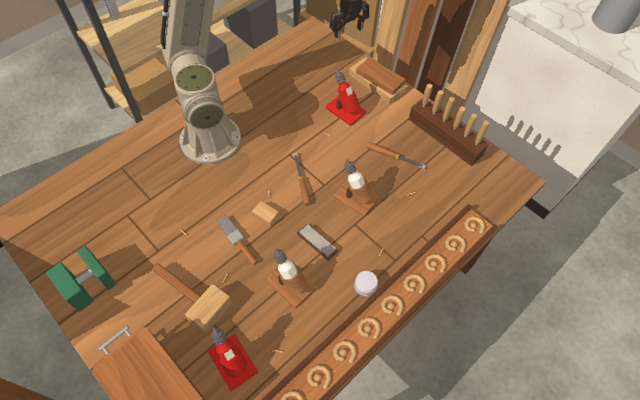

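View pics/top0.png

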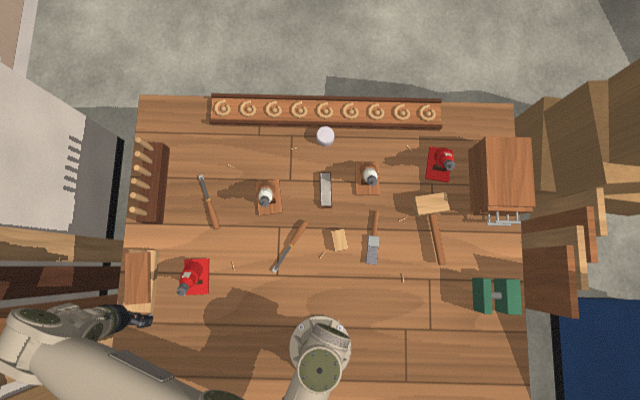

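In both views the white bottles stand at scene (355,183) and (288,270), and at top (267,197) and (369,177). The red look-alikes are at scene (345,100) and (230,360). The white bottles in wooden stands fit the description: the one at top (267,197) is A (robot's left) and the one at (369,177) is B. I'll confirm this in one enlarged composite.

Run:
```python
import cv2, numpy as np
s=cv2.imread("pics/scene0.png"); t=cv2.imread("pics/top0.png")
def cr(im,x,y,w,h,k): return cv2.resize(im[y:y+h,x:x+w],None,fx=k,fy=k,interpolation=cv2.INTER_CUBIC)
# each 66x50 -> x6 = 396x300
o=np.vstack([np.hstack([cr(s,327,155,66,50,6),cr(s,257,245,66,50,6)]),np.hstack([cr(t,234,172,66,50,6),cr(t,336,152,66,50,6)])])
cv2.imwrite("pics/crop1.png",o)
```

```text
(no output)
```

View pics/crop1.png

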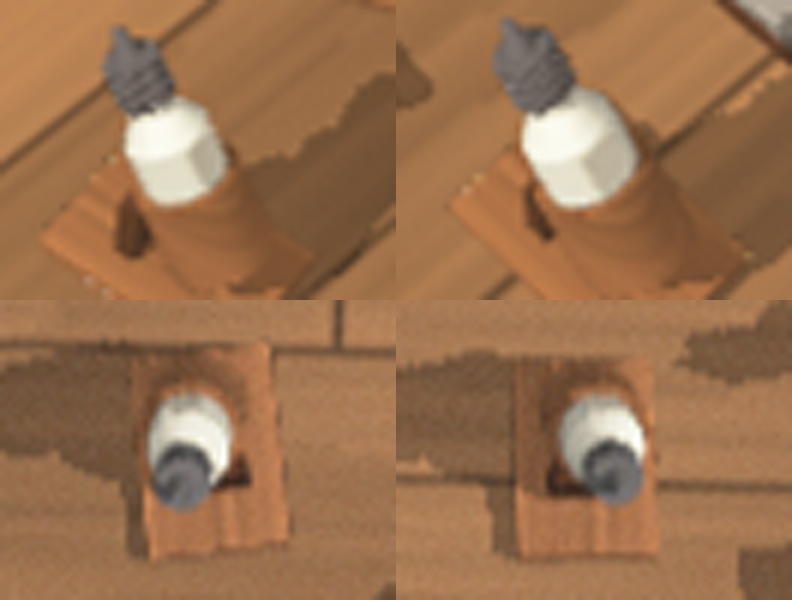

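Both candidates are confirmed: white bottles in wooden stands, leaning toward the robot. In the crop, A's base corners in the top view are (132,357), (270,343), (288,545) and (150,560), and B's are (516,360), (655,360), (657,556) and (518,558). The nozzle tips in the scene view are at (117,28) and (510,20).

```bash
cat > h.py <<'E'
import numpy as np
from scipy.spatial.transform import Rotation as R
C={n:np.load(n+".npz") for n in("scene","top")}
def proj(n,p):
    p=np.atleast_2d(p); T=C[n]["T"]; q=p@T[:3,:3].T+T[:3,3]; q=q@C[n]["K"].T; return q[:,:2]/q[:,2:]
def W(s,p): 
    c,n=np.cos(s[2]),np.sin(s[2]); return np.atleast_2d(p)@np.array([[c,-n,0],[n,c,0],[0,0,1]]).T+[s[0],s[1],0]
D=np.array([-np.sin(np.radians(32)),0,np.cos(np.radians(32))]); TOP=np.array([-.046,0,.156])
E
python3 - <<'E'
from h import *
from scipy.optimize import least_squares
u=lambda p,o,c:(np.array(p,float)-c+.5)/6-.5+o
# left/right in top: +y is image left, +x is image up
cor=np.array([[.065,.045,.014],[.065,-.045,.014],[-.065,-.045,.014],[-.065,.045,.014]])
tip=TOP+.018*D; cap=TOP-.015*D
obs={'A':[('top',u([[132,357],[270,343],[288,545],[150,560]],(234,172),(0,300)),cor),('top',u([[182,477]],(234,172),(0,300)),[cap]),
 ('scene',u([[40,240],[117,28],[140,80]],(327,155),(0,0)),[cor[2],tip,cap])],
'B':[('top',u([[516,360],[655,360],[657,556],[518,558]],(336,152),(396,300)),cor),('top',u([[612,472]],(336,152),(396,300)),[cap]),
 ('scene',u([[450,203],[510,20],[536,75]],(257,245),(396,0)),[cor[2],tip,cap])]}
for k,x0 in(('A',[.5,.15,0.]),('B',[.55,-.1,0.])):
    f=lambda s:np.concatenate([(proj(n,W(s,np.array(p)))-q).ravel() for n,q,p in obs[k]])
    r=least_squares(f,x0,loss='soft_l1'); print(k,r.x.round(4),f(r.x).reshape(-1,2).round(1).tolist()); print(W(r.x,TOP).round(4))
E
```

```text
A [0.5403 0.209  0.1249] [[-0.5, -0.2], [-0.0, -0.1], [-0.2, -0.3], [-1.1, -0.4], [-0.2, -0.5], [-1.1, -0.4], [-0.6, 0.7], [-0.7, 0.1]]
[[0.4947 0.2033 0.156 ]]
B [ 0.6229 -0.1654  0.0085] [[-0.4, -0.6], [-0.3, -0.2], [-0.3, 0.2], [-0.8, -0.5], [-0.3, -0.4], [-0.9, -0.2], [-0.8, 0.7], [-0.6, -0.2]]
[[ 0.5769 -0.1658  0.156 ]]
```

```bash
cat >> h.py <<'E'
ST={'A':(.5403,.2090,.1249),'B':(.6229,-.1654,.0085)}
def pose(k,h,turn=0):
    "TCP h metres out from cap top along axis, turned clockwise by turn"
    s=ST[k]; Rz=R.from_euler('z',s[2]); d=Rz.apply(D); y=Rz.apply([0,1,0])
    M=R.from_matrix(np.c_[np.cross(y,-d),y,-d]); return W(s,TOP)[0]+h*d,R.from_rotvec(-turn*d)*M,d
def row(p,q,p1,q1): return np.r_[(p1-p)/.025,(q1*q.inv()).as_rotvec()].round(3).tolist()
def cur():
    from workcell import status
    s=status.get_state(); o=s['orientation']; return s,s['tcp_pos'],R.from_quat(np.r_[o[1:],o[0]])
E
python3 - <<'E'
from h import *
s,p,q=cur()
for h in(.09,.045,-.025): print(h,row(p,q,*pose('A',h)[:2]), pose('A',h)[0])
print(pose('A',0)[2],pose('B',0)[2])
E
```

```text
0.09 [12.482, -14.443, -0.247, -0.03, -0.561, 0.354] [0.44733712 0.19732818 0.23232433]
0.045 [13.429, -14.324, -1.773, -0.03, -0.561, 0.354] [0.47099773 0.20029885 0.19416216]
-0.025 [14.901, -14.139, -4.148, -0.03, -0.561, 0.354] [0.50780312 0.2049199  0.1347988 ]
[-0.52579126 -0.06601496  0.8480481 ] [-0.52990012 -0.00450426  0.8480481 ]
```

Emit:
{"method": "apply_moves", "body": {"moves": [0, 0, 3, 0, 0, 0, 0, 0, 4, 0, 0, 0, 12.48, -14.44, 3, -0.03, -0.561, 0.354, 12.48, -14.44, 3, -0.03, -0.561, 0.354, 12.48, -14.44, 3, -0.03, -0.561, 0.354, 12.48, -14.44, 3, -0.03, -0.561, 0.354, 12.48, -14.44, 3, -0.03, -0.561, 0.354, 12.48, -14.44, 3, -0.03, -0.561, 0.354, 12.48, -14.44, 3, -0.03, -0.561, 0.354, 12.48, -14.44, 3, -0.03, -0.561, 0.354, 12.48, -14.44, 3, -0.03, -0.561, 0.354, 12.48, -14.44, 3, -0.03, -0.561, 0.354, 12.48, -14.44, 3, -0.03, -0.561, 0.354, 12.48, -14.44, 3, -0.03, -0.561, 0.354, 12.48, -14.44, 3, -0.03, -0.561, 0.354, 12.48, -14.44, 0, -0.03, -0.561, 0.354, 12.48, -14.44, -0.25, -0.03, -0.561, 0.354, 13.43, -14.32, -1.77, -0.03, -0.561, 0.354, 13.43, -14.32, -1.77, -0.03, -0.561, 0.354, 13.43, -14.32, -1.77, -0.03, -0.561, 0.354], "claw": 100, "newtons": 25}}

```text
clock: 1.77
tcp_pos: [0.4693, 0.2006, 0.1916]
orientation: [0.272, -0.061, 0.96, 0.017]
wrist_force: [0.1, -0.5, 1.2]
finger_gap: 0.0854
grip_force: 0.0
```

Run:
```python
from h import *
from workcell import vision
import cv2
s,p,q=cur(); print(s['clock'],p,s['joint_pos'].round(2),s['wrist_force'].round(2),s['ft_torque'].round(3)); print(row(p,q,*pose('A',.045)[:2]))
im=vision.read_camera('scene')['image']; im2=vision.read_camera('top')['image']
c=lambda i,x,y:cv2.resize(i[y:y+75,x:x+66],None,fx=6,fy=6,interpolation=cv2.INTER_CUBIC)
cv2.imwrite('pics/a1.png',np.hstack([c(im,322,130),c(im2,234,155)]))
print(proj('scene',W(ST['A'],TOP)),proj('top',W(ST['A'],TOP)))
```

```text
1.7667 [0.46932812 0.2006228  0.19164216] [ 0.3  -0.17 -0.76  0.43 -0.09  0.15] [ 0.08 -0.47  1.22] [-0.034  0.507 -0.075]
[0.067, -0.013, 0.101, 0.0, -0.006, -0.002]
[[347.49715837 164.33236348]] [[263.30880895 202.23567696]]
```

View pics/a1.png

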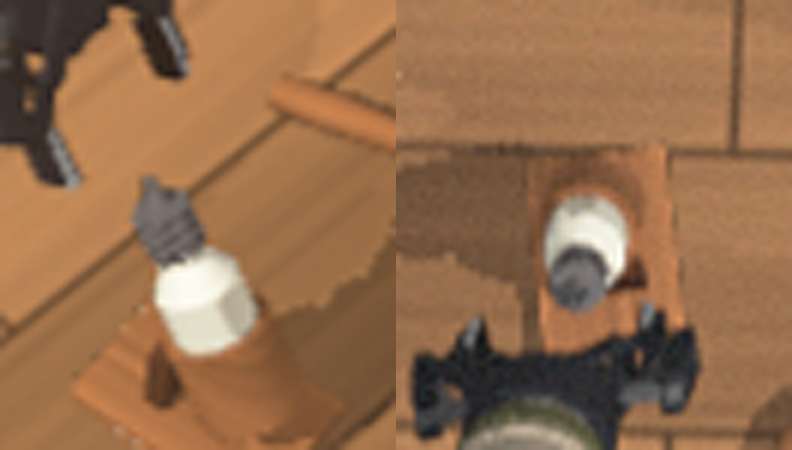

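The scene view shows the fingers above the cap, about on its axis (cap at crop (170,225)). In the top view the finger midpoint fits the cap axis once parallax is allowed for. Next I descend along the axis.

Emit:
{"method": "apply_moves", "body": {"moves": [0.5, 0.06, -0.8, 0, 0, 0, 1.05, 0.13, -1.7, 0, 0, 0, 1.05, 0.13, -1.7, 0, 0, 0, 1.05, 0.13, -1.7, 0, 0, 0]}}

```text
clock: 2.2
tcp_pos: [0.4976, 0.2044, 0.1537]
orientation: [0.275, -0.061, 0.959, 0.018]
wrist_force: [0.3, -0.1, -0.3]
finger_gap: 0.0852
grip_force: 0.0
```

Run:
```python
from h import *
s,p,q=cur(); print(s['qvel'].round(3),s['wrist_force'].round(2),s['ft_torque'].round(3)); print(row(p,q,*pose('A',-.025)[:2]),row(p,q,*pose('A',-.005)[:2]))
```

```text
[ 0.001 -0.03   0.011  0.012 -0.001 -0.   ] [ 0.29 -0.06 -0.33] [-0.059  0.451 -0.021]
[0.407, 0.019, -0.757, -0.002, 0.0, -0.002] [-0.013, -0.034, -0.078, -0.002, 0.0, -0.002]
```

Emit:
{"method": "apply_moves", "body": {"moves": [0.4, 0.03, -0.74, 0, 0, 0, 0.4, 0.03, -0.74, 0, 0, 0, 0.4, 0.03, -0.74, 0, 0, 0, 0.4, 0.03, -0.74, 0, 0, 0]}}

```text
clock: 2.53
tcp_pos: [0.5076, 0.2052, 0.136]
orientation: [0.276, -0.06, 0.959, 0.018]
wrist_force: [-0.8, 0.4, 0.7]
finger_gap: 0.0853
grip_force: 0.0
```

Run:
```python
from h import *
s,p,q=cur(); print(s['wrist_force'].round(2),s['ft_torque'].round(3)); print(row(p,q,*pose('A',-.025)[:2]))
```

```text
[-0.78  0.39  0.65] [-0.106  0.474 -0.005]
[0.006, -0.01, -0.046, -0.002, 0.002, -0.002]
```

Emit:
{"method": "apply_moves", "body": {"moves": [0, 0, 0, 0, 0, 0, 0, 0, 0, 0, 0, 0, 0, 0, 0, 0, 0, 0, 0, 0, 0, 0, 0, 0, 0, 0, 0, 0, 0, 0, 0, 0, 0, 0, 0, 0, 0, 0, 0, 0, 0, 0], "claw": 0, "newtons": 25}}

```text
clock: 3.12
tcp_pos: [0.5075, 0.2044, 0.1345]
orientation: [0.275, -0.06, 0.959, 0.018]
wrist_force: [-4.5, -2.7, 4.8]
finger_gap: 0.0302
grip_force: 26.8
```

```bash
cat >> h.py <<'E'
def rep(k,h,lo=0,n=0,step=0):
    s,p,q=cur(); P,Q,d=pose(k,h); e=(q*Q.inv()).as_rotvec()
    print('clock',s['clock'],'F',s['wrist_force'].round(1),'M',s['ft_torque'].round(3),'M.d',round(s['ft_torque']@d,3),'turned',round(-e@d,4),'off-axis',(e-(e@d)*d).round(3),'gap',round(s['finger_gap'],4),'grip',round(s['grip_force'],1),'h',round((p-W(ST[k],TOP)[0])@d,4),'j',s['joint_pos'].round(2))
E
python3 -c "
from h import *
rep('A',0)"
```

```text
clock 3.1167 F [-4.5 -2.7  4.8] M [-0.433  0.546 -0.207] M.d 0.016 turned -0.0001 off-axis [ 0.001 -0.001  0.   ] gap 0.0302 grip 26.8 h -0.0251 j [ 0.28 -0.02 -0.81  0.23 -0.08  0.13]
```

Cap A is gripped: gap 30 mm, forces small. I turn the first 0.4 rad, which is below the smallest possible stop distance.

Emit:
{"method": "apply_moves", "body": {"moves": [0.002, 0, -0.003, 0.042, 0.005, -0.068, 0.004, 0, -0.007, 0.084, 0.011, -0.136, 0.006, 0, -0.01, 0.126, 0.016, -0.204, 0.008, 0, -0.013, 0.168, 0.021, -0.271, 0.01, 0, -0.016, 0.21, 0.026, -0.339, 0.01, 0, -0.016, 0.21, 0.026, -0.339]}}

```text
clock: 3.62
tcp_pos: [0.5078, 0.205, 0.1342]
orientation: [0.267, 0.133, 0.952, 0.073]
wrist_force: [-3.3, -0.6, 4.2]
finger_gap: 0.0304
grip_force: 26.7
```

```bash
python3 -c "
from h import *
rep('A',0)"
```

```text
clock 3.6167 F [-3.3 -0.6  4.2] M [-0.132  0.536 -0.099] M.d -0.049 turned 0.4027 off-axis [ 0.002 -0.001  0.001] gap 0.0304 grip 26.7 h -0.0255 j [ 0.28 -0.02 -0.81  0.23 -0.08  0.53]
```

Emit:
{"method": "apply_moves", "body": {"moves": [0.001, 0, -0.002, 0.021, 0.0026, -0.034, 0.002, 0, -0.004, 0.042, 0.005, -0.068, 0.002, 0, -0.004, 0.042, 0.005, -0.068], "claw": 0, "newtons": 20}}

```text
clock: 3.87
tcp_pos: [0.5079, 0.2051, 0.1341]
orientation: [0.264, 0.17, 0.946, 0.083]
wrist_force: [-3.2, -1.4, 5.5]
finger_gap: 0.0302
grip_force: 26.7
```

```bash
python3 -c "
from h import *
rep('A',0)"
```

```text
clock 3.8667 F [-3.2 -1.4  5.5] M [-0.001  0.584 -0.005] M.d -0.042 turned 0.4811 off-axis [ 0.002 -0.002  0.001] gap 0.0302 grip 26.7 h -0.0256 j [ 0.28 -0.02 -0.81  0.23 -0.08  0.61]
```

Emit:
{"method": "apply_moves", "body": {"moves": [0.001, 0, -0.002, 0.018, 0.002, -0.03, 0.002, 0, -0.003, 0.032, 0.004, -0.051, 0.002, 0, -0.003, 0.032, 0.004, -0.051]}}

```text
clock: 4.12
tcp_pos: [0.508, 0.2051, 0.1341]
orientation: [0.261, 0.198, 0.94, 0.091]
wrist_force: [-4.6, 0.1, 4.0]
finger_gap: 0.0306
grip_force: 26.7
```

```bash
python3 -c "
from h import *
rep('A',0)"
```

```text
clock 4.1167 F [-4.6  0.1  4. ] M [0.032 0.595 0.041] M.d -0.021 turned 0.5407 off-axis [ 0.002 -0.002  0.001] gap 0.0306 grip 26.7 h -0.0257 j [ 0.28 -0.02 -0.81  0.23 -0.08  0.67]
```

Emit:
{"method": "apply_moves", "body": {"moves": [0.001, 0, -0.002, 0.018, 0.002, -0.03, 0.002, 0, -0.003, 0.032, 0.004, -0.051, 0.002, 0, -0.003, 0.032, 0.004, -0.051]}}

```text
clock: 4.37
tcp_pos: [0.5081, 0.2052, 0.1341]
orientation: [0.259, 0.226, 0.934, 0.099]
wrist_force: [-3.9, -0.2, 5.5]
finger_gap: 0.0306
grip_force: 26.7
```

```bash
python3 -c "
from h import *
rep('A',0)"
```

```text
clock 4.3667 F [-3.9 -0.2  5.5] M [0.015 0.576 0.054] M.d 0.0 turned 0.601 off-axis [ 0.003 -0.002  0.002] gap 0.0306 grip 26.7 h -0.0258 j [ 0.28 -0.02 -0.81  0.23 -0.08  0.73]
```

Emit:
{"method": "apply_moves", "body": {"moves": [0.001, 0, -0.002, 0.018, 0.002, -0.03, 0.002, 0, -0.003, 0.032, 0.004, -0.051, 0.002, 0, -0.003, 0.032, 0.004, -0.051]}}

```text
clock: 4.62
tcp_pos: [0.5081, 0.2053, 0.134]
orientation: [0.255, 0.254, 0.927, 0.107]
wrist_force: [-3.5, 0.5, 4.6]
finger_gap: 0.0302
grip_force: 26.6
```

```bash
python3 -c "
from h import *
rep('A',0)"
```

```text
clock 4.6167 F [-3.5  0.5  4.6] M [0.077 0.532 0.058] M.d -0.027 turned 0.6613 off-axis [ 0.003 -0.002  0.002] gap 0.0302 grip 26.6 h -0.0259 j [ 0.28 -0.02 -0.81  0.23 -0.08  0.79]
```

Emit:
{"method": "apply_moves", "body": {"moves": [0.001, 0, -0.002, 0.018, 0.002, -0.03, 0.002, 0, -0.003, 0.032, 0.004, -0.051, 0.002, 0, -0.003, 0.032, 0.004, -0.051]}}

```text
clock: 4.87
tcp_pos: [0.5082, 0.2054, 0.134]
orientation: [0.252, 0.282, 0.918, 0.115]
wrist_force: [-3.5, 0.7, 5.7]
finger_gap: 0.0307
grip_force: 26.6
```

```bash
python3 -c "
from h import *
rep('A',0)"
```

```text
clock 4.8667 F [-3.5  0.7  5.7] M [0.141 0.597 0.111] M.d -0.019 turned 0.7216 off-axis [ 0.004 -0.001  0.002] gap 0.0307 grip 26.6 h -0.0259 j [ 0.28 -0.02 -0.81  0.23 -0.08  0.85]
```

Emit:
{"method": "apply_moves", "body": {"moves": [0.001, 0, -0.002, 0.018, 0.002, -0.03, 0.002, 0, -0.003, 0.032, 0.004, -0.051, 0.002, 0, -0.003, 0.032, 0.004, -0.051]}}

```text
clock: 5.12
tcp_pos: [0.5083, 0.2054, 0.134]
orientation: [0.249, 0.31, 0.91, 0.123]
wrist_force: [-4.0, 0.9, 5.9]
finger_gap: 0.0304
grip_force: 26.6
```

```bash
python3 -c "
from h import *
rep('A',0)"
```

```text
clock 5.1167 F [-4.   0.9  5.9] M [0.146 0.59  0.126] M.d -0.009 turned 0.7819 off-axis [ 0.004 -0.001  0.002] gap 0.0304 grip 26.6 h -0.026 j [ 0.28 -0.02 -0.81  0.23 -0.08  0.91]
```

Emit:
{"method": "apply_moves", "body": {"moves": [0.001, 0, -0.002, 0.018, 0.002, -0.03, 0.002, 0, -0.003, 0.032, 0.004, -0.051, 0.002, 0, -0.003, 0.032, 0.004, -0.051]}}

```text
clock: 5.37
tcp_pos: [0.5084, 0.2055, 0.1339]
orientation: [0.245, 0.337, 0.9, 0.131]
wrist_force: [-3.7, 0.6, 5.5]
finger_gap: 0.03
grip_force: 26.6
```

```bash
python3 -c "
from h import *
rep('A',0)"
```

```text
clock 5.3667 F [-3.7  0.6  5.5] M [0.231 0.567 0.088] M.d -0.084 turned 0.8422 off-axis [ 0.005 -0.001  0.003] gap 0.03 grip 26.6 h -0.0261 j [ 0.28 -0.02 -0.81  0.23 -0.08  0.97]
```

Emit:
{"method": "apply_moves", "body": {"moves": [0.001, 0, -0.002, 0.018, 0.002, -0.03, 0.002, 0, -0.003, 0.032, 0.004, -0.051, 0.002, 0, -0.003, 0.032, 0.004, -0.051]}}

```text
clock: 5.62
tcp_pos: [0.5085, 0.2056, 0.1339]
orientation: [0.241, 0.364, 0.889, 0.138]
wrist_force: [-3.1, 0.9, 5.2]
finger_gap: 0.0302
grip_force: 26.6
```

```bash
python3 -c "
from h import *
rep('A',0)"
```

```text
clock 5.6167 F [-3.1  0.9  5.2] M [0.208 0.596 0.144] M.d -0.027 turned 0.9025 off-axis [ 0.005 -0.001  0.003] gap 0.0302 grip 26.6 h -0.0261 j [ 0.28 -0.02 -0.81  0.22 -0.08  1.03]
```

Emit:
{"method": "apply_moves", "body": {"moves": [0.001, 0, -0.002, 0.018, 0.002, -0.03, 0.002, 0, -0.003, 0.032, 0.004, -0.051, 0.002, 0, -0.003, 0.032, 0.004, -0.051]}}

```text
clock: 5.87
tcp_pos: [0.5086, 0.2057, 0.1339]
orientation: [0.237, 0.39, 0.878, 0.146]
wrist_force: [-4.4, 1.8, 5.3]
finger_gap: 0.0304
grip_force: 26.6
```

```bash
python3 -c "
from h import *
rep('A',0)"
```

```text
clock 5.8667 F [-4.4  1.8  5.3] M [0.309 0.593 0.086] M.d -0.129 turned 0.9629 off-axis [ 0.005 -0.001  0.003] gap 0.0304 grip 26.6 h -0.0262 j [ 0.28 -0.02 -0.81  0.22 -0.08  1.09]
```

Emit:
{"method": "apply_moves", "body": {"moves": [0.001, 0, -0.002, 0.018, 0.002, -0.03, 0.002, 0, -0.003, 0.032, 0.004, -0.051, 0.002, 0, -0.003, 0.032, 0.004, -0.051]}}

```text
clock: 6.12
tcp_pos: [0.5086, 0.2057, 0.1339]
orientation: [0.232, 0.416, 0.866, 0.153]
wrist_force: [-3.4, 1.6, 6.6]
finger_gap: 0.0303
grip_force: 26.6
```

```bash
python3 -c "
from h import *
rep('A',0)"
```

```text
clock 6.1167 F [-3.4  1.6  6.6] M [0.044 0.509 0.503] M.d 0.369 turned 1.0223 off-axis [ 0.006 -0.001  0.004] gap 0.0303 grip 26.6 h -0.0263 j [ 0.28 -0.02 -0.81  0.22 -0.08  1.15]
```

The axial moment jumped from about -0.05 to +0.37 N m at 1.02 rad, so A's stop is reached. I'll release and back out along the axis.

Emit:
{"method": "apply_moves", "body": {"moves": [0, 0, 0, 0, 0, 0]}}

```text
clock: 6.2
tcp_pos: [0.5086, 0.2057, 0.1339]
orientation: [0.232, 0.416, 0.866, 0.153]
wrist_force: [-3.5, 1.6, 5.8]
finger_gap: 0.0305
grip_force: 26.6
```

```bash
python3 -c "
from h import *
rep('A',0)"
```

```text
clock 6.2 F [-3.5  1.6  5.8] M [0.037 0.592 0.547] M.d 0.405 turned 1.0213 off-axis [ 0.006 -0.001  0.003] gap 0.0305 grip 26.6 h -0.0263 j [ 0.28 -0.02 -0.81  0.22 -0.08  1.15]
```

Emit:
{"method": "apply_moves", "body": {"moves": [0, 0, 0, 0, 0, 0, 0, 0, 0, 0, 0, 0, 0, 0, 0, 0, 0, 0, 0, 0, 0, 0, 0, 0, 0, 0, 0, 0, 0, 0, 0, 0, 0, 0, 0, 0, 0, 0, 0, 0, 0, 0], "claw": 100}}

```text
clock: 6.78
tcp_pos: [0.5082, 0.2048, 0.1328]
orientation: [0.232, 0.417, 0.866, 0.151]
wrist_force: [-0.3, -0.1, 0.1]
finger_gap: 0.0857
grip_force: 0.0
```

Emit:
{"method": "apply_moves", "body": {"moves": [-0.5, -0.06, 0.85, 0, 0, 0, -1.0, -0.13, 1.7, 0, 0, 0, -1.6, -0.2, 2.6, 0, 0, 0, -2.5, -0.3, 4.0, 0, 0, 0, -2.5, -0.3, 4.0, 0, 0, 0]}}

```text
clock: 7.2
tcp_pos: [0.4457, 0.198, 0.2396]
orientation: [0.235, 0.416, 0.865, 0.154]
wrist_force: [0.6, 0.9, -0.4]
finger_gap: 0.0854
grip_force: 0.0
```

Run:
```python
from h import *
rep('A',0); s,p,q=cur()
for h in(.1,.045,-.025): print(h,row(p,q,*pose('B',h)[:2]))
```

```text
clock 7.2 F [ 0.6  0.9 -0.4] M [-0.056  0.353  0.033] M.d 0.034 turned 1.0225 off-axis [ 0.009 -0.006  0.005] gap 0.0854 grip 0.0 h 0.097 j [ 0.31 -0.27 -0.72  0.56 -0.1   1.18]
0.1 [3.13, -14.568, 0.049, -0.545, -0.029, 0.749]
0.045 [4.296, -14.558, -1.817, -0.545, -0.029, 0.749]
-0.025 [5.779, -14.545, -4.191, -0.545, -0.029, 0.749]
```

Emit:
{"method": "apply_moves", "body": {"moves": [3.13, -14.57, 0.05, -0.545, -0.029, 0.749, 3.13, -14.57, 0.05, -0.545, -0.029, 0.749, 3.13, -14.57, 0.05, -0.545, -0.029, 0.749, 3.13, -14.57, 0.05, -0.545, -0.029, 0.749, 3.13, -14.57, 0.05, -0.545, -0.029, 0.749, 3.13, -14.57, 0.05, -0.545, -0.029, 0.749, 3.13, -14.57, 0.05, -0.545, -0.029, 0.749, 3.13, -14.57, 0.05, -0.545, -0.029, 0.749, 3.13, -14.57, 0.05, -0.545, -0.029, 0.749, 3.13, -14.57, 0.05, -0.545, -0.029, 0.749, 3.13, -14.57, 0.05, -0.545, -0.029, 0.749, 3.13, -14.57, 0.05, -0.545, -0.029, 0.749, 4.3, -14.56, -1.82, -0.545, -0.029, 0.749, 4.3, -14.56, -1.82, -0.545, -0.029, 0.749, 4.3, -14.56, -1.82, -0.545, -0.029, 0.749, 4.3, -14.56, -1.82, -0.545, -0.029, 0.749]}}

```text
clock: 8.53
tcp_pos: [0.5523, -0.1647, 0.1861]
orientation: [0.273, -0.004, 0.962, -0.001]
wrist_force: [-0.8, 0.7, 0.2]
finger_gap: 0.0854
grip_force: 0.0
```

Run:
```python
from h import *
from workcell import vision
import cv2
rep('B',0); s,p,q=cur()
for h in(.045,-.005,-.025): print(h,row(p,q,*pose('B',h)[:2]))
im=vision.read_camera('scene')['image']; im2=vision.read_camera('top')['image']
c=lambda i,x,y:cv2.resize(i[y:y+75,x:x+66],None,fx=6,fy=6,interpolation=cv2.INTER_CUBIC)
cv2.imwrite('pics/b1.png',np.vstack([np.hstack([c(im,252,220),c(im2,336,135)])]))
```

```text
clock 8.5333 F [-0.8  0.7  0.2] M [ 0.009  0.437 -0.009] M.d -0.014 turned -0.0008 off-axis [-0.004  0.005 -0.003] gap 0.0854 grip 0.0 h 0.0386 j [-0.58 -0.01 -0.63  0.47  0.29 -0.51]
0.045 [0.029, -0.05, 0.322, 0.005, -0.005, 0.002]
-0.005 [1.089, -0.041, -1.374, 0.005, -0.005, 0.002]
-0.025 [1.513, -0.037, -2.053, 0.005, -0.005, 0.002]
```

View pics/b1.png

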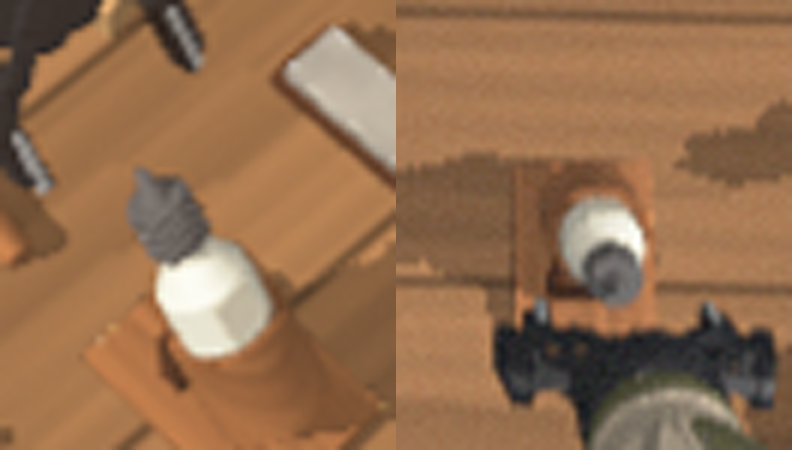

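In the top crop the finger midpoint is at x≈626 and the cap at 612, which matches given parallax. The scene view also shows the fingers in line with cap B. I descend as before.

Emit:
{"method": "apply_moves", "body": {"moves": [0.5, -0.02, -0.6, 0.005, -0.005, 0.002, 1.08, -0.04, -1.35, 0.005, -0.005, 0.002, 1.08, -0.04, -1.35, 0.005, -0.005, 0.002, 1.08, -0.04, -1.35, 0.005, -0.005, 0.002]}}

```text
clock: 8.97
tcp_pos: [0.5799, -0.167, 0.1539]
orientation: [0.277, -0.004, 0.961, 0.001]
wrist_force: [-0.1, -0.0, -0.1]
finger_gap: 0.0854
grip_force: 0.0
```

Run:
```python
from h import *
rep('B',0); s,p,q=cur()
for h in(-.005,-.025): print(h,row(p,q,*pose('B',h)[:2]))
```

```text
clock 8.9667 F [-0.1 -0.  -0.1] M [ 0.013  0.495 -0.061] M.d -0.06 turned -0.0 off-axis [-0.001 -0.002 -0.001] gap 0.0854 grip 0.0 h -0.0034 j [-0.55  0.07 -0.64  0.37  0.29 -0.49]
-0.005 [-0.016, 0.05, -0.085, 0.001, 0.002, 0.001]
-0.025 [0.408, 0.053, -0.764, 0.001, 0.002, 0.001]
```

Emit:
{"method": "apply_moves", "body": {"moves": [0.41, 0.04, -0.73, 0, 0, 0, 0.41, 0.04, -0.73, 0, 0, 0, 0.41, 0.04, -0.73, 0, 0, 0, 0.41, 0.04, -0.73, 0, 0, 0]}}

```text
clock: 9.3
tcp_pos: [0.5904, -0.1667, 0.1368]
orientation: [0.277, -0.004, 0.961, -0.0]
wrist_force: [0.1, -0.4, 0.1]
finger_gap: 0.0857
grip_force: 0.0
```

Run:
```python
from h import *
rep('B',0); s,p,q=cur(); print(row(p,q,*pose('B',-.025)[:2]))
```

```text
clock 9.3 F [ 0.1 -0.4  0.1] M [ 0.03   0.43  -0.019] M.d -0.034 turned 0.0001 off-axis [-0.002 -0.003 -0.001] gap 0.0857 grip 0.0 h -0.0234 j [-0.54  0.11 -0.65  0.32  0.28 -0.48]
[-0.009, 0.041, -0.079, 0.002, 0.003, 0.001]
```

Emit:
{"method": "apply_moves", "body": {"moves": [0, 0, 0, 0, 0, 0, 0, 0, 0, 0, 0, 0, 0, 0, 0, 0, 0, 0, 0, 0, 0, 0, 0, 0, 0, 0, 0, 0, 0, 0, 0, 0, 0, 0, 0, 0, 0, 0, 0, 0, 0, 0], "claw": 0, "newtons": 20}}

```text
clock: 9.88
tcp_pos: [0.5905, -0.1664, 0.1358]
orientation: [0.277, -0.004, 0.961, 0.0]
wrist_force: [-3.7, 1.2, 4.2]
finger_gap: 0.0306
grip_force: 22.5
```

```bash
python3 -c "
from h import *
rep('B',0)"
```

```text
clock 9.8833 F [-3.7  1.2  4.2] M [0.341 0.487 0.247] M.d 0.027 turned 0.0003 off-axis [-0.001 -0.003 -0.001] gap 0.0306 grip 22.5 h -0.0244 j [-0.54  0.11 -0.65  0.32  0.28 -0.48]
```

Cap B is gripped at 22 N.

Emit:
{"method": "apply_moves", "body": {"moves": [0.002, 0, -0.003, 0.042, 0, -0.068, 0.004, 0, -0.007, 0.085, 0.001, -0.136, 0.006, 0, -0.01, 0.127, 0.001, -0.204, 0.008, 0, -0.013, 0.17, 0.001, -0.271, 0.01, 0, -0.016, 0.212, 0.002, -0.339, 0.01, 0, -0.016, 0.212, 0.002, -0.339]}}

```text
clock: 10.38
tcp_pos: [0.5908, -0.1663, 0.1353]
orientation: [0.271, 0.189, 0.942, 0.056]
wrist_force: [-3.1, 1.5, 5.2]
finger_gap: 0.0305
grip_force: 22.4
```

```bash
python3 -c "
from h import *
rep('B',0)"
```

```text
clock 10.3833 F [-3.1  1.5  5.2] M [0.467 0.492 0.219] M.d -0.064 turned 0.4035 off-axis [-0.001 -0.002 -0.001] gap 0.0305 grip 22.4 h -0.0249 j [-0.54  0.11 -0.65  0.32  0.28 -0.07]
```

Emit:
{"method": "apply_moves", "body": {"moves": [0.001, 0, -0.002, 0.018, 0, -0.03, 0.002, 0, -0.003, 0.032, 0, -0.051, 0.002, 0, -0.003, 0.032, 0, -0.051]}}

```text
clock: 10.63
tcp_pos: [0.5908, -0.1662, 0.1353]
orientation: [0.269, 0.216, 0.936, 0.063]
wrist_force: [-4.0, 2.1, 4.4]
finger_gap: 0.0304
grip_force: 22.4
```

```bash
python3 -c "
from h import *
rep('B',0)"
```

```text
clock 10.6333 F [-4.   2.1  4.4] M [0.488 0.533 0.236] M.d -0.061 turned 0.4613 off-axis [-0.001 -0.002 -0.001] gap 0.0304 grip 22.4 h -0.025 j [-0.54  0.11 -0.65  0.32  0.28 -0.01]
```

Emit:
{"method": "apply_moves", "body": {"moves": [0.001, 0, -0.002, 0.018, 0, -0.03, 0.002, 0, -0.003, 0.032, 0, -0.051, 0.002, 0, -0.003, 0.032, 0, -0.051]}}

```text
clock: 10.88
tcp_pos: [0.5909, -0.1662, 0.1352]
orientation: [0.267, 0.244, 0.929, 0.072]
wrist_force: [-3.7, 1.8, 4.3]
finger_gap: 0.0302
grip_force: 22.4
```

```bash
python3 -c "
from h import *
rep('B',0)"
```

```text
clock 10.8833 F [-3.7  1.8  4.3] M [0.497 0.512 0.265] M.d -0.041 turned 0.5215 off-axis [-0.001 -0.002 -0.001] gap 0.0302 grip 22.4 h -0.025 j [-0.54  0.11 -0.65  0.32  0.28  0.05]
```

Emit:
{"method": "apply_moves", "body": {"moves": [0.001, 0, -0.002, 0.018, 0, -0.03, 0.002, 0, -0.003, 0.032, 0, -0.051, 0.002, 0, -0.003, 0.032, 0, -0.051]}}

```text
clock: 11.13
tcp_pos: [0.5909, -0.1662, 0.1351]
orientation: [0.265, 0.272, 0.922, 0.08]
wrist_force: [-3.7, 2.6, 5.3]
finger_gap: 0.0305
grip_force: 22.4
```

```bash
python3 -c "
from h import *
rep('B',0)"
```

```text
clock 11.1333 F [-3.7  2.6  5.3] M [0.538 0.558 0.334] M.d -0.004 turned 0.5817 off-axis [-0.001 -0.003 -0.001] gap 0.0305 grip 22.4 h -0.0251 j [-0.54  0.11 -0.65  0.32  0.28  0.11]
```

Emit:
{"method": "apply_moves", "body": {"moves": [0.001, 0, -0.002, 0.018, 0, -0.03, 0.002, 0, -0.003, 0.032, 0, -0.051, 0.002, 0, -0.003, 0.032, 0, -0.051]}}

```text
clock: 11.38
tcp_pos: [0.591, -0.1661, 0.1351]
orientation: [0.262, 0.299, 0.913, 0.088]
wrist_force: [-4.5, 3.1, 6.0]
finger_gap: 0.0301
grip_force: 22.3
```

```bash
python3 -c "
from h import *
rep('B',0)"
```

```text
clock 11.3833 F [-4.5  3.1  6. ] M [0.569 0.556 0.283] M.d -0.064 turned 0.6419 off-axis [-0.001 -0.003 -0.   ] gap 0.0301 grip 22.3 h -0.0252 j [-0.54  0.11 -0.65  0.32  0.28  0.17]
```

Emit:
{"method": "apply_moves", "body": {"moves": [0.001, 0, -0.002, 0.018, 0, -0.03, 0.002, 0, -0.003, 0.032, 0, -0.051, 0.002, 0, -0.003, 0.032, 0, -0.051]}}

```text
clock: 11.63
tcp_pos: [0.5911, -0.1661, 0.135]
orientation: [0.26, 0.327, 0.904, 0.096]
wrist_force: [-3.8, 2.0, 5.7]
finger_gap: 0.0303
grip_force: 22.3
```

```bash
python3 -c "
from h import *
rep('B',0)"
```

```text
clock 11.6333 F [-3.8  2.   5.7] M [0.556 0.592 0.307] M.d -0.037 turned 0.7021 off-axis [-0.001 -0.003 -0.   ] gap 0.0303 grip 22.3 h -0.0253 j [-0.54  0.11 -0.65  0.32  0.28  0.23]
```

Emit:
{"method": "apply_moves", "body": {"moves": [0.001, 0, -0.002, 0.018, 0, -0.03, 0.002, 0, -0.003, 0.032, 0, -0.051, 0.002, 0, -0.003, 0.032, 0, -0.051]}}

```text
clock: 11.88
tcp_pos: [0.5911, -0.1661, 0.1349]
orientation: [0.257, 0.354, 0.893, 0.103]
wrist_force: [-4.7, 3.4, 6.3]
finger_gap: 0.0305
grip_force: 22.3
```

```bash
python3 -c "
from h import *
rep('B',0)"
```

```text
clock 11.8833 F [-4.7  3.4  6.3] M [0.552 0.543 0.312] M.d -0.03 turned 0.7623 off-axis [-0.    -0.003 -0.   ] gap 0.0305 grip 22.3 h -0.0254 j [-0.54  0.11 -0.65  0.32  0.28  0.29]
```

Emit:
{"method": "apply_moves", "body": {"moves": [0.001, 0, -0.002, 0.018, 0, -0.03, 0.002, 0, -0.003, 0.032, 0, -0.051, 0.002, 0, -0.003, 0.032, 0, -0.051]}}

```text
clock: 12.13
tcp_pos: [0.5911, -0.1661, 0.1349]
orientation: [0.254, 0.381, 0.882, 0.111]
wrist_force: [-3.5, 3.6, 6.3]
finger_gap: 0.0303
grip_force: 22.2
```

```bash
python3 -c "
from h import *
rep('B',0)"
```

```text
clock 12.1333 F [-3.5  3.6  6.3] M [0.524 0.6   0.291] M.d -0.033 turned 0.8224 off-axis [-0.    -0.003 -0.   ] gap 0.0303 grip 22.2 h -0.0254 j [-0.54  0.11 -0.65  0.32  0.28  0.35]
```

Emit:
{"method": "apply_moves", "body": {"moves": [0.001, 0, -0.002, 0.018, 0, -0.03, 0.002, 0, -0.003, 0.032, 0, -0.051, 0.002, 0, -0.003, 0.032, 0, -0.051]}}

```text
clock: 12.38
tcp_pos: [0.5912, -0.1661, 0.1348]
orientation: [0.25, 0.407, 0.87, 0.119]
wrist_force: [-3.7, 3.3, 6.0]
finger_gap: 0.0301
grip_force: 22.2
```

```bash
python3 -c "
from h import *
rep('B',0)"
```

```text
clock 12.3833 F [-3.7  3.3  6. ] M [0.586 0.583 0.317] M.d -0.044 turned 0.8827 off-axis [-0.    -0.003 -0.   ] gap 0.0301 grip 22.2 h -0.0255 j [-0.54  0.11 -0.65  0.32  0.28  0.41]
```

Emit:
{"method": "apply_moves", "body": {"moves": [0.001, 0, -0.002, 0.018, 0, -0.03, 0.002, 0, -0.003, 0.032, 0, -0.051, 0.002, 0, -0.003, 0.032, 0, -0.051]}}

```text
clock: 12.63
tcp_pos: [0.5912, -0.166, 0.1348]
orientation: [0.247, 0.433, 0.858, 0.126]
wrist_force: [-3.8, 3.1, 6.8]
finger_gap: 0.0301
grip_force: 22.2
```

```bash
python3 -c "
from h import *
rep('B',0)"
```

```text
clock 12.6333 F [-3.8  3.1  6.8] M [0.622 0.587 0.336] M.d -0.047 turned 0.9429 off-axis [-0.    -0.003 -0.   ] gap 0.0301 grip 22.2 h -0.0256 j [-0.54  0.11 -0.65  0.32  0.28  0.47]
```

Emit:
{"method": "apply_moves", "body": {"moves": [0.001, 0, -0.002, 0.018, 0, -0.03, 0.002, 0, -0.003, 0.032, 0, -0.051, 0.002, 0, -0.003, 0.032, 0, -0.051]}}

```text
clock: 12.88
tcp_pos: [0.5913, -0.1661, 0.1347]
orientation: [0.243, 0.459, 0.844, 0.134]
wrist_force: [-3.9, 2.6, 5.5]
finger_gap: 0.0306
grip_force: 21.8
```

```bash
python3 -c "
from h import *
rep('B',0)"
```

```text
clock 12.8833 F [-3.9  2.6  5.5] M [0.626 0.393 0.393] M.d -0.0 turned 1.0031 off-axis [ 0.    -0.004  0.   ] gap 0.0306 grip 21.8 h -0.0257 j [-0.54  0.11 -0.65  0.31  0.28  0.53]
```

Emit:
{"method": "apply_moves", "body": {"moves": [0.001, 0, -0.001, 0.016, 0, -0.025, 0.001, 0, -0.001, 0.016, 0, -0.025]}}

```text
clock: 13.05
tcp_pos: [0.5914, -0.166, 0.1347]
orientation: [0.241, 0.471, 0.837, 0.137]
wrist_force: [-4.0, 3.2, 6.0]
finger_gap: 0.0303
grip_force: 21.9
```

```bash
python3 -c "
from h import *
rep('B',0)"
```

```text
clock 13.05 F [-4.   3.2  6. ] M [0.594 0.543 0.361] M.d -0.011 turned 1.0328 off-axis [ 0.    -0.003  0.   ] gap 0.0303 grip 21.9 h -0.0258 j [-0.54  0.11 -0.65  0.31  0.28  0.56]
```

Emit:
{"method": "apply_moves", "body": {"moves": [0.001, 0, -0.001, 0.016, 0, -0.025, 0.001, 0, -0.002, 0.026, 0, -0.042, 0.001, 0, -0.002, 0.026, 0, -0.042]}}

```text
clock: 13.3
tcp_pos: [0.5914, -0.166, 0.1346]
orientation: [0.237, 0.491, 0.826, 0.143]
wrist_force: [-3.4, 2.9, 6.5]
finger_gap: 0.0303
grip_force: 21.8
```

```bash
python3 -c "
from h import *
rep('B',0)"
```

```text
clock 13.3 F [-3.4  2.9  6.5] M [0.632 0.555 0.313] M.d -0.072 turned 1.0818 off-axis [ 0.    -0.004  0.   ] gap 0.0303 grip 21.8 h -0.0258 j [-0.54  0.11 -0.65  0.31  0.28  0.61]
```

Emit:
{"method": "apply_moves", "body": {"moves": [0.001, 0, -0.001, 0.016, 0, -0.025, 0.001, 0, -0.002, 0.026, 0, -0.042, 0.001, 0, -0.002, 0.026, 0, -0.042]}}

```text
clock: 13.55
tcp_pos: [0.5914, -0.166, 0.1346]
orientation: [0.234, 0.511, 0.813, 0.149]
wrist_force: [-4.5, 3.3, 5.4]
finger_gap: 0.0301
grip_force: 21.8
```

```bash
python3 -c "
from h import *
rep('B',0)"
```

```text
clock 13.55 F [-4.5  3.3  5.4] M [0.416 0.545 0.728] M.d 0.394 turned 1.1303 off-axis [ 0.    -0.004  0.   ] gap 0.0301 grip 21.8 h -0.0258 j [-0.54  0.11 -0.65  0.31  0.28  0.66]
```

The axial moment jumped to +0.39 N m at 1.13 rad, so B's stop is reached. I release and retreat.

Emit:
{"method": "apply_moves", "body": {"moves": [0, 0, 0, 0, 0, 0, 0, 0, 0, 0, 0, 0, 0, 0, 0, 0, 0, 0, 0, 0, 0, 0, 0, 0, 0, 0, 0, 0, 0, 0, 0, 0, 0, 0, 0, 0, 0, 0, 0, 0, 0, 0], "claw": 100}}

```text
clock: 14.13
tcp_pos: [0.5913, -0.1667, 0.134]
orientation: [0.234, 0.512, 0.813, 0.148]
wrist_force: [-0.2, 0.3, -0.2]
finger_gap: 0.0853
grip_force: 0.0
```

Emit:
{"method": "apply_moves", "body": {"moves": [-0.5, 0, 0.8, 0, 0, 0, -1.0, 0, 1.6, 0, 0, 0, -1.6, 0, 2.56, 0, 0, 0, -2.4, 0, 3.8, 0, 0, 0, -4.5, 0, 5, 0, 0, 0, -4.5, 0, 5, 0, 0, 0, -4.5, 0, 5, 0, 0, 0]}}

```text
clock: 14.72
tcp_pos: [0.4775, -0.1672, 0.2623]
orientation: [0.236, 0.512, 0.813, 0.147]
wrist_force: [0.1, -0.4, -0.1]
finger_gap: 0.0854
grip_force: 0.0
```

Run:
```python
from h import *
from workcell import vision
import cv2
rep('B',0)
s=vision.read_camera('scene')['image']
def cr(im,x,y,w,h,k): return cv2.resize(im[y:y+h,x:x+w],None,fx=k,fy=k,interpolation=cv2.INTER_CUBIC)
s0=cv2.imread('pics/scene0.png')
o=np.vstack([np.hstack([cr(i,327,155,66,50,6),cr(i,257,245,66,50,6)]) for i in (s0,s)])
cv2.imwrite("pics/fin.png",o)
```

```text
clock 14.7167 F [ 0.1 -0.4 -0.1] M [0.026 0.497 0.004] M.d -0.013 turned 1.1308 off-axis [-0.002 -0.009 -0.001] gap 0.0854 grip 0.0 h 0.1428 j [-0.7  -0.21 -0.6   0.73  0.35  0.5 ]
```

View pics/fin.png

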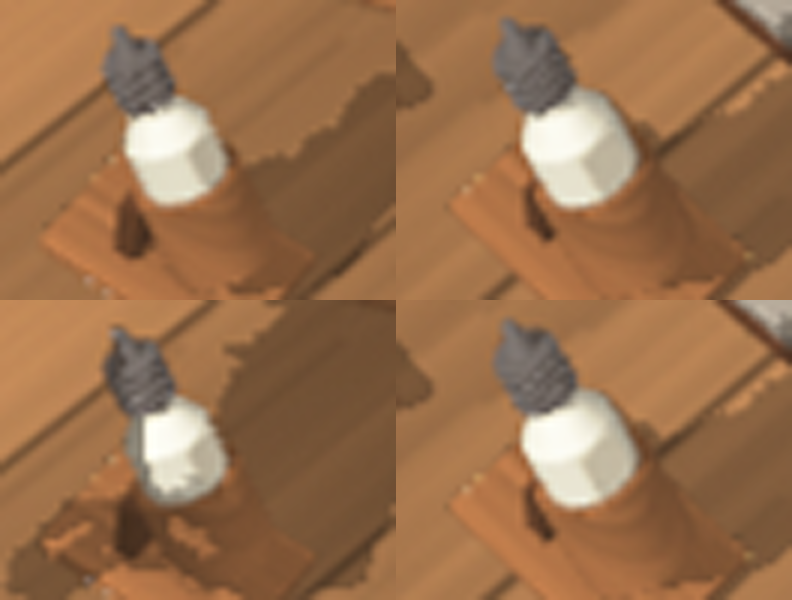

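Both bottles stand as before. The caps sit slightly lower (tips at crop (117,330) and (510,322)) and the label edges have not moved. I'm handing in.

```bash
python3 -c "
from workcell import job
print(job.hand_in())"
```

```text
the job is handed in; nothing more can be done
None
```

Both caps are screwed home to their stops (A after about 1.0 rad, B after about 1.1 rad) with no visible turn of either bottle. I touched nothing else on the bench, and the job is handed in.

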